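# Clear the jade blank off the lap and lock its collar

## Task

A dark green jade blank has been left on the grinding disc, in the way of the lock collar's handle. First pick it off and lay it gently, flat on its base, on the floor of the white tray without dropping it; only then turn the collar by its black grip until its yellow pointer stands on the red mark, and let go. Do not push the blank with the handle, and do not disturb the pale blank in the tray, the bowl, the jar or the brush.

Things in the scene. Friction and masses are not known exactly. Their poses are not given: they have to be found in the camera images.
- machine: flat-lap grinder, fixed: round green drum 260 mm across, 66 mm high, with a flat metal grinding disc 210 mm across whose top is 80 mm above the bench. Origin: centre of the drum's underside; z up, the axis the lock collar turns about. The collar's grip starts on this frame's -x +y side and sweeps across its -x side to the red mark on its -x -y side.
- disc_centre (a point): centre of the top of the grinding disc, on the collar's axis, 80 mm above the bench. A thin copper water spout stands on the drum's rim at the machine's +x side, 118 mm from the axis, 160 mm above the bench at its highest, its outlet 80 mm from the axis.
- lock_mark (a point): centre of the red mark (25 x 10 mm, along the radius) on the drum's rim, 117.5 mm from the axis, 69 mm above the bench. A white mark on the rim shows the unlocked position.
- collar (a joint): angle of the captive lock collar, rad: 0 with its pointer at the white (unlocked) mark, growing counter-clockwise from above; 1.95 with its pointer on the red (locked) mark; stop at 2.3, past the mark. It stays where it is left; 2 to 3 N at the grip turns it. Collar: dark steel, 72 mm across, 19 mm high over the disc, brass nut in its middle to 31 mm.
- grip_top (a point): centre of the top of the collar's grip: an upright black round post, 16 mm across, 80 mm from the axis. Its top is 140 mm above the bench and it is free to grasp down to the arm's top at 96 mm; it turns with the collar.
- pointer (a point): outer end of the collar's yellow pointer, 110 mm from the axis, 91 mm above the bench. The pointer is the tip of the collar's radial steel arm, 14 mm wide, its underside 6 mm and its top 16 mm above the disc, that carries the grip.
- stone: dark green jade blank lying on the disc in the handle's path, 46 x 34 x 28 mm (its own x, y, z), about 130 g. Origin: centre of its underside; z up.
- tray: white open tray, fixed, 180 x 120 x 30 mm (its x, y, z), walls 5 mm, left or right of the machine. Origin: centre of its underside.
- tray_in (a point): centre of the tray's inner floor (inside 170 x 110 mm, 25 mm deep, floor 5 mm above the bench); x along the tray's length
- tray_stone: pale green jade blank, same size as the dark one, already lying in the +x half of the tray (its +x end); the -x half is free. Origin: centre of its underside. Leave alone.
- bowl: loose green plastic bowl, 110 mm across, 45 mm high, on the other side of the machine from the tray. Origin: centre of its underside. Leave alone.
- jar: loose amber jar with white cap, 60 mm across, 75 mm high, beyond and beside the machine. Origin: centre of its underside. Leave alone.
- brush: loose flat brush with a wooden handle, lying beyond the machine, about across the bench. Leave alone.

How it is judged:
By the outcome, as a careful person would: the job done as asked, in the order asked, and still so for the second after the job is handed in, with the robot touching nothing.
It also fails if it takes over 58 s, if anything falls off the work surface, if the arm or the gripper's body presses on something with over 40 N, if the wrist force passes 120 N, or if a joint passes its speed limit or range.

## Robot

A 6-joint arm with a two-finger parallel gripper is mounted at the origin on the work surface. World frame = base frame: x ahead of the robot, y to its left, z up, the work surface at z = 0. Lengths are in m, angles in rad, forces in N, time in s.
With the tool pointing down it reaches from about 0.3 to 0.95 m from the base axis. Payload 3.1 kg.
Tool frame: the origin (TCP) lies on the mounting face of the last link; the fingertips stand 173 mm ahead of it and the grasp point (between the pads) lies hold_point_z ahead of it (hold_point_z is the distance from the TCP to the grasp point, in m); z points along the fingers, y is the line along which they close (so a half turn about z gives the same grasp; the last joint's range is limited). The gripper opens to 85 mm and grips with 20 to 120 N. Pads are 22 mm wide; open, the fingers measure 114 mm over their backs; the gripper's body (76 mm by 85 mm) begins 54 mm behind the grasp point. The pads swing forward as they close: fully open they stand 13 mm farther back than shut.
Start: joints at [1.066, 0.308, 1.634, -0, 1.2, -0.07], TCP at [0.263, 0.567, 0.405] pointing down, gripper open.
Joint ranges: [-3.06, 3.06], [-0.79, 1.96], [0.05, 2.63], [-1.19, 4.34], [0.05, 2.64], [-2.94, 2.94]. Speed limits (rad/s): [2.79, 2.79, 3.14, 3.14, 3.14, 3.14].

## Interface

Orientations are given as [roll, pitch, yaw] about the fixed x, y, z axes, in that order (R = Rz(yaw) Ry(pitch) Rx(roll)).
In Python, from bench import get_obs, read_camera, camera_model, close_job, spot_in, tip_of, hold_point_z gives the robot as it stands.
- The arm moves only by the tool arm_command, never from a script. Its argument "increments" is one flat list of numbers, 7 for each row, row after row: the turn, a rotation vector about the tool's x, y, z in units of 120 degrees (1.0 is 120 degrees), then the shift along the tool's x, y, z in units of 800 mm (1.0 is 800 mm), then the opening, from 0 (shut) to 1 (fully open). In form: [rx, ry, rz, dx, dy, dz, claw, rx, ry, rz, dx, dy, dz, claw, ...]. A call has 1 to 20 rows; each row shifts and turns the commanded pose from where the row before left it, along the tool's axes as they then stand; what a row does not reach is not made up. A row lasts 1/8 s, in which the tool goes at most 62.5 mm and 10.7 degrees, less where a joint would pass 70% of its speed; a pose out of reach is approached as far as the arm can. A call with a number of a shift or a turn outside -1 to 1 is refused whole. A call with a gripper value outside its range is refused whole. The fingers move at their own pace and stop on an object; "grip_force" is the grip in N (left out, the last holds). Time passes only in rows, so rows that do not move let the fingers close. It gives the time, the measured TCP pose, the force, the opening and the grip force at its end, in the units of the state.
- get_obs(): the state, without advancing time (a new reading comes with each control period).
- read_camera(name): name is "side" or "top" or "wrist"; returns (picture, depth): 480x640x3 uint8, blue, green, red; 480x640 float32, m along the optical axis (not along the pixel's ray), 0 where there is no reading.
- camera_model(name): a dict with "intrinsics" (3x3 intrinsics, pixels), "world_from_camera" (4x4, takes a point from camera to world coordinates). Camera axes: x right, y down, z forward; pixel columns grow to the right and rows downward; lengths in m; the calibration is good to about 2 mm. A picture is of the moment at which its call begins: read the wrist's pose just before it. camera_model takes no time and is no camera call; for the wrist camera it gives the pose at the moment of the call.
- close_job(): hands the job in; it is judged then, once.
Trained networks look in the newest picture that a camera, given by its name, has taken for a name from the list of things; names that differ only in an ending like _2 or _b are one class to them, and where a whole thing is asked for, a point or a joint stands for the part that bears it (a point fixed in the world has none). Each returns a list of dicts, best first, with "score" (0 to 1); they miss things now and then, are a little off and sometimes report something else, mostly with a low value. They report only what shows in the picture. A call takes as long as a camera call.
- spot_in(camera, target): "bbox" ([left, top, width, height] in pixels, round what is visible of it).
- tip_of(camera, target): "at" ([column, row] in pixels: a listed point, or the origin of a listed thing).
The state is a dict: "time_s": time; "qpos": joint angles; "qd": joint speeds; "tau": joint torques, N m; "tcp_pos": TCP position; "orientation": TCP orientation; "force": force on the tool from outside, world axes, zero at the start; "moment": the same for the moment, N m; "opening": finger opening in m; "finger_force": force on a finger pad.
Only numpy, scipy, OpenCV 4.12 (cv2) and the standard library are available. Lean on these libraries where they do the work, as an engineer would, in place of code of your own. Each camera call takes 0.05 s, during which the arm holds its last target. There are 200 camera calls.

## Working session

There is one attempt and no reset: what is moved stays moved. The work goes in short steps, Python scripts to look and compute and a tool call to move; the robot and the scene stay as the last step left them, time stands still between calls to the robot, and variables do not carry over. Pictures are saved under pics/ and viewed, at most 10 in all, crops included, and the job is handed in when it is done.

Besides the shell and the picture viewer there is one more tool, called after ">>>" as a command line: name --argument value ..., lists and objects as JSON in quotes. arm_command: Moves the arm, as the interface text tells. Its arguments: {"type":"object","properties":{"increments":{"type":"array","items":{"type":"number"}},"grip_force":{"type":"number"}},"required":["increments"]}

```bash
mkdir -p pics; cat > h.py <<'E'
import numpy as np, cv2
from bench import *
def snap(n,f):
    p,d=read_camera(n); cv2.imwrite('pics/'+f,p); m=camera_model(n)
    return p,d,np.array(m['intrinsics']),np.array(m['world_from_camera'])
def world(K,T,d,u,v,z=None):
    r=np.linalg.inv(K)@np.array([u,v,1.])
    if z is None: s=d[int(round(v)),int(round(u))]
    else: s=(z-T[2,3])/(T[:3,:3]@r)[2]
    return T[:3,:3]@(r*s)+T[:3,3]
def cloud(K,T,d):
    v,u=np.mgrid[:480,:640]; r=np.stack([u,v,np.ones_like(u)],-1)@np.linalg.inv(K).T
    return (r*d[...,None])@T[:3,:3].T+T[:3,3]
E
python3 - <<'E'
from h import *
o=get_obs(); print({k:np.round(v,3) for k,v in o.items()}); print(hold_point_z)
for c in ['top','side']:
    p,d,K,T=snap(c,c+'1.png'); print(c,K.round(1).tolist(),T.round(3).tolist())
    for t,z in [('disc_centre',.08),('lock_mark',.069),('grip_top',.14),('pointer',.091),('stone',.08),('tray_in',.005),('tray_stone',.005),('tray',0),('bowl',0),('jar',0)]:
        for r in tip_of(c,t)[:2]:
            print(t,round(r['score'],2),np.round(r['at'],1),world(K,T,d,*r['at'],z).round(4))
E
```

```text
{'time_s': np.float64(0.0), 'qpos': array([ 1.066,  0.309,  1.635,  0.   ,  1.2  , -0.07 ]), 'qd': array([-0.001,  0.001,  0.001,  0.   , -0.   , -0.   ]), 'tau': array([ 0.0000e+00, -4.1523e+01, -2.7667e+01, -0.0000e+00,  1.0000e-02,
       -0.0000e+00]), 'tcp_pos': array([0.263, 0.566, 0.403]), 'orientation': array([-3.139, -0.   ,  2.707]), 'force': array([-0.128, -0.549, -0.86 ]), 'moment': array([ 0.012, -0.002, -0.04 ]), 'finger_force': np.float64(0.0), 'opening': np.float64(0.085)}
0.1547
top [[584.2, 0.0, 317.0], [0.0, 584.2, 238.6], [0.0, 0.0, 1.0]] [[-0.01, -0.998, 0.058, 0.538], [-1.0, 0.009, -0.019, 0.009], [0.019, -0.058, -0.998, 1.263], [0.0, 0.0, 0.0, 1.0]]
disc_centre 0.76 [305.1 271.2] [0.541 0.011 0.08 ]
disc_centre 0.43 [437.  300.2] [ 0.4798 -0.2553  0.08  ]
lock_mark 0.73 [297.2 332.5] [0.4171 0.0281 0.069 ]
grip_top 0.72 [266.3 254.8] [0.573  0.0851 0.14  ]
pointer 0.61 [256.2 251.4] [0.5815 0.1086 0.091 ]
stone 0.92 [276.2 291.9] [0.4999 0.0696 0.08  ]
tray_in 0.55 [442.1 297.8] [ 0.4811 -0.2832  0.005 ]
tray_stone 0.76 [434.  277.1] [ 0.5258 -0.2667  0.005 ]
tray 0.55 [439.3 299.6] [ 0.4771 -0.2782  0.    ]
bowl 0.73 [254.9 252.2] [0.5832 0.1191 0.    ]
bowl 0.65 [176.7 309.4] [0.4622 0.2867 0.    ]
side [[556.8, 0.0, 320.0], [0.0, 556.8, 241.1], [0.0, 0.0, 1.0]] [[-0.973, -0.141, 0.182, 0.413], [-0.229, 0.527, -0.818, 0.847], [0.02, -0.838, -0.545, 0.694], [0.0, 0.0, 0.0, 1.0]]
disc_centre 0.58 [354.  267.7] [ 0.5343 -0.0011  0.08  ]
grip_top 0.95 [326.3 264.2] [0.5704 0.0838 0.14  ]
pointer 0.86 [314.8 292.9] [0.5847 0.1052 0.091 ]
stone 0.8 [362.5 295.2] [0.505  0.0767 0.08  ]
tray_in 0.9 [395.1 229.2] [ 0.4831 -0.2824  0.005 ]
tray_stone 0.86 [377.4 227.5] [ 0.5246 -0.2791  0.005 ]
tray 0.71 [397.1 230.3] [ 0.4784 -0.2869  0.    ]
bowl 0.66 [364.2 427.6] [0.4612 0.2914 0.    ]
jar 0.87 [302.7 227. ] [ 0.6978 -0.2433  0.    ]
```

View pics/top1.png

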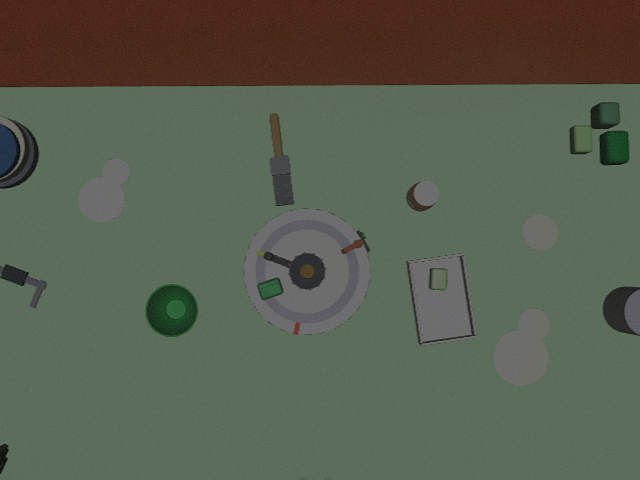

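View pics/side1.png

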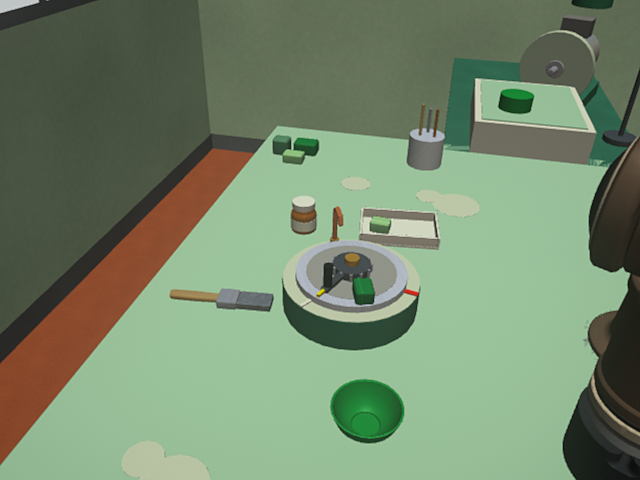

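```bash
python3 - <<'E'
from h import *
for c in ['top','side']:
    p,d,K,T=snap(c,c+'2.png'); P=cloud(K,T,d)
    hsv=cv2.cvtColor(p,cv2.COLOR_BGR2HSV)
    # dark stone: top-surface points at z ~ .108 near (0.5,.07)
    near=(np.hypot(P[...,0]-.502,P[...,1]-.072)<.045)&(d>0)
    m=near&(abs(P[...,2]-.108)<.006)
    Q=P[m]; print(c,'stone n',len(Q),Q.mean(0).round(4),cv2.minAreaRect((Q[:,:2]*1000).astype(np.float32)))
    m=(np.hypot(P[...,0]-.525,P[...,1]+.272)<.05)&(abs(P[...,2]-.033)<.005)&(d>0)&(hsv[...,1]>40)
    Q=P[m]; print('traystone',len(Q),Q.mean(0).round(4),cv2.minAreaRect((Q[:,:2]*1000).astype(np.float32)) if len(Q) else 0)
    m=(np.hypot(P[...,0]-.48,P[...,1]+.283)<.14)&(abs(P[...,2]-.03)<.004)&(d>0)&(hsv[...,1]<40)&(hsv[...,2]>150)
    Q=P[m]; print('tray',len(Q),cv2.minAreaRect((Q[:,:2]*1000).astype(np.float32)))
    m=(np.hypot(P[...,0]-.54,P[...,1]-.01)<.105)&(abs(P[...,2]-.14)<.003)&(d>0)
    Q=P[m]; print('grip',len(Q),Q.mean(0).round(4))
    red=((hsv[...,0]<8)|(hsv[...,0]>172))&(hsv[...,1]>130)&(hsv[...,2]>80)&(np.hypot(P[...,0]-.54,P[...,1]-.01)<.15)
    v,u=np.nonzero(red); print('red',len(u),u.mean() if len(u) else 0,v.mean() if len(u) else 0,world(K,T,d,u.mean(),v.mean(),.069).round(4) if len(u) else 0)
    yel=(abs(hsv[...,0]-28)<7)&(hsv[...,1]>130)&(hsv[...,2]>120)&(np.hypot(P[...,0]-.54,P[...,1]-.01)<.15)
    Q=P[yel];v,u=np.nonzero(yel);print('yel',len(u),Q.mean(0).round(4) if len(u) else 0,u.mean() if len(u) else 0,v.mean() if len(u) else 0)
E
```

```text
top stone n 388 [0.508  0.0796 0.1078] ((507.9881591796875, 80.04192352294922), (33.66267013549805, 45.714786529541016), 17.945356369018555)
traystone 208 [ 0.5214 -0.2729  0.0332] ((522.8108520507812, -270.1141052246094), (32.70417785644531, 44.35413360595703), 88.13236999511719)
tray 0 ((0.0, 0.0), (0.0, 0.0), 0.0)
grip 49 [0.5725 0.0634 0.1402]
red 43 299.7906976744186 313.72093023255815 [0.4549 0.0225 0.069 ]
yel 0 0 0 0
side stone n 336 [0.5045 0.0873 0.1067] ((504.96484375, 84.08116149902344), (34.33940887451172, 47.720802307128906), 20.630779266357422)
traystone 153 [ 0.5195 -0.265   0.0317] ((524.961669921875, -274.27532958984375), (59.217777252197266, 71.42898559570312), 50.0709342956543)
tray 251 ((476.3382568359375, -275.412109375), (179.34512329101562, 128.55784606933594), 7.308717250823975)
grip 64 [0.5704 0.0427 0.1395]
red 56 411.19642857142856 292.125 [0.4225 0.0317 0.069 ]
yel 26 [0.5751 0.1024 0.0937] 320.5769230769231 291.5769230769231
```

The top view shows the dark stone at about (270,289), the grip at (267,256) and the red mark at (297,328). The tray spans (408–473, 254–344) with the pale stone at its upper end, and the spout is at (353,245). The side view agrees. I'll move over the stone and measure it with the wrist camera.

>>> arm_command --increments '[0,0,0,-0.0443,-0.0351,0,1,0,0,0,-0.0443,-0.0351,0,1,0,0,0,-0.0443,-0.0351,0,1,0,0,0,-0.0443,-0.0351,0,1,0,0,0,-0.0443,-0.0351,0,1,0,0,0,-0.0443,-0.0351,0,1,0,0,0,-0.0443,-0.0351,0,1,0,0,0,-0.0443,-0.0351,0,1,0,0,0,-0.0443,-0.0351,0,1,0,0,0,-0.0443,-0.0351,0,1,0,0,0,-0.0443,-0.0351,0,1,0,0,0,-0.0443,-0.0351,0,1,0,0,0.0785,0,0,0,1,0,0,0.0785,0,0,0,1,0,0,0.0785,0,0,0,1,0,0,0.0785,0,0,0,1,0,0,0.0785,0,0,0,1,0,0,0,0,0,0,0.7,0,0,0,0,0,0,0.7,0,0,0,0,0,0,0.7]'

```text
time_s: 3.7
tcp_pos: [0.5071, 0.0821, 0.4047]
orientation: [3.142, 0.0, 1.886]
force: [-0.7, 0.0, 0.2]
opening: 0.0598
finger_force: 0.0
```

```bash
cat >> h.py <<'E'
def circ(x,y):
    A=np.c_[x,y,np.ones(len(x))]; c=np.linalg.lstsq(A,x**2+y**2,rcond=None)[0]
    return c[0]/2,c[1]/2,np.sqrt(c[2]+c[0]**2/4+c[1]**2/4)
def to(x,y,z,ang):
    "grasp point target, closing-axis angle (deg) -> tool-frame shift and turn in units"
    from scipy.spatial.transform import Rotation as R
    o=get_obs(); r=R.from_euler('xyz',o['orientation']).as_matrix()
    g=np.array(o['tcp_pos'])+r@[0,0,hold_point_z]; s=r.T@(np.array([x,y,z])-g)/.8
    a=np.degrees(np.arctan2(r[1,1],r[0,1])); t=-((ang-a+90)%180-90)/120
    print('grasp',g.round(4),'yang',a.round(2),'shift',s.round(4),'turn',round(t,4),'q',np.round(o['qpos'],2),'open',round(o['opening'],4))
E
python3 - <<'E'
from h import *
to(.507,.081,.103,18)
p,d,K,T=snap('wrist','w1.png'); P=cloud(K,T,d); print(T.round(3).tolist())
hsv=cv2.cvtColor(p,cv2.COLOR_BGR2HSV)
m=(np.hypot(P[...,0]-.507,P[...,1]-.081)<.04)&(abs(P[...,2]-.108)<.006)&(d>0)
Q=P[m];print('stone',len(Q),Q.mean(0).round(4),cv2.minAreaRect((Q[:,:2]*1000).astype(np.float32)))
m=(abs(P[...,2]-.14)<.004)&(np.hypot(P[...,0]-.572,P[...,1]-.083)<.03)&(d>0);Q=P[m]
print('grip',len(Q),Q.mean(0).round(4) if len(Q) else 0)
m=(abs(P[...,2]-.08)<.003)&(np.hypot(P[...,0]-.54,P[...,1]-.01)<.115)&(d>0);Q=P[m]
print('disc',len(Q),Q.mean(0).round(4) if len(Q) else 0)
E
```

```text
grasp [0.5071 0.0821 0.25  ] yang 18.06 shift [-0.0013 -0.0005  0.1837] turn 0.0005 q [ 0.08  0.09  1.89 -0.    1.16 -0.24] open 0.0598
[[0.951, 0.298, 0.086, 0.487], [0.31, -0.915, -0.257, 0.148], [0.002, 0.271, -0.963, 0.374], [0.0, 0.0, 0.0, 1.0]]
stone 3141 [0.5073 0.0841 0.1071] ((507.6084289550781, 82.749267578125), (33.65382766723633, 45.93151092529297), 19.075759887695312)
grip 507 [0.5705 0.0841 0.1395]
disc 30113 [0.5343 0.012  0.0799]
```

View pics/w1.png

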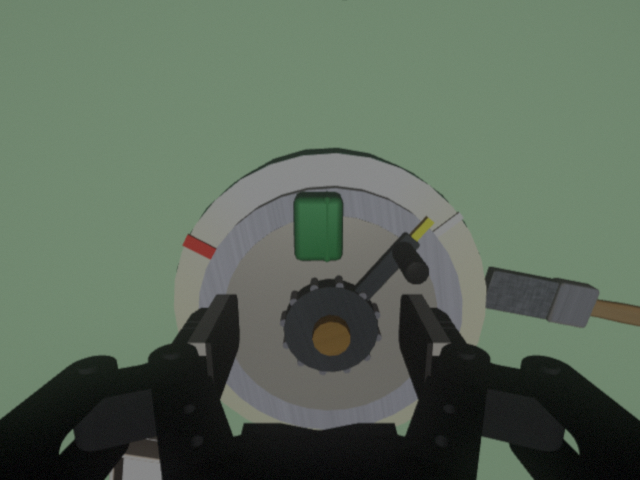

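The wrist view shows the stone at (318,227), aligned with the fingers. The grip post at (410,262) is outside the finger path. Next I descend.

>>> arm_command --increments '[0,0,0,-0.0006,0,0.04,0.7,0,0,0,0,0,0.04,0.7,0,0,0,0,0,0.04,0.7,0,0,0,0,0,0.03,0.7,0,0,0,0,0,0.016,0.7,0,0,0,0,0,0.008,0.7,0,0,0,0,0,0.006,0.7,0,0,0,0,0,0,0.7]'

```text
time_s: 4.75
tcp_pos: [0.5086, 0.0816, 0.2624]
orientation: [3.137, 0.001, 1.885]
force: [-0.1, -0.5, 3.9]
opening: 0.0597
finger_force: 0.0
```

>>> arm_command --increments '[0,0,0,0,0,0,0.7,0,0,0,0,0,0,0.7]'

```text
time_s: 5.0
tcp_pos: [0.5084, 0.0817, 0.2622]
orientation: [3.137, 0.001, 1.885]
force: [1.3, 0.8, 5.2]
opening: 0.06
finger_force: 0.0
```

```bash
python3 - <<'E'
from h import *
to(.507,.0825,.103,18.5); o=get_obs(); print(o['force'],o['moment'])
E
```

```text
grasp [0.5091 0.0818 0.1075] yang 17.99 shift [ 0.0017 -0.0023  0.0056] turn -0.0043 q [ 0.07  0.29  1.99  0.    0.86 -0.24] open 0.06
[1.2959687  0.83428938 5.24799593] [ 0.00556197 -0.37960509 -0.006222  ]
```

There is a 5 N contact on the +x side, so I'll look at it before closing.

```bash
python3 - <<'E'
from h import *
a=snap('side','s3.png')[0][190:340,250:430]; b=snap('wrist','w3.png')[0]
a=cv2.resize(a,None,fx=2.2,fy=2.2,interpolation=cv2.INTER_CUBIC); b=b[100:480,130:530]
a=cv2.copyMakeBorder(a,0,380-a.shape[0],0,0,cv2.BORDER_CONSTANT)
cv2.imwrite('pics/c3.png',np.clip(np.hstack([a,b]).astype(float)*1.6,0,255))
E
```

```text
[ WARN:0@1.954] global loadsave.cpp:1063 imwrite_ Unsupported depth image for selected encoder is fallbacked to CV_8U.
```

View pics/c3.png

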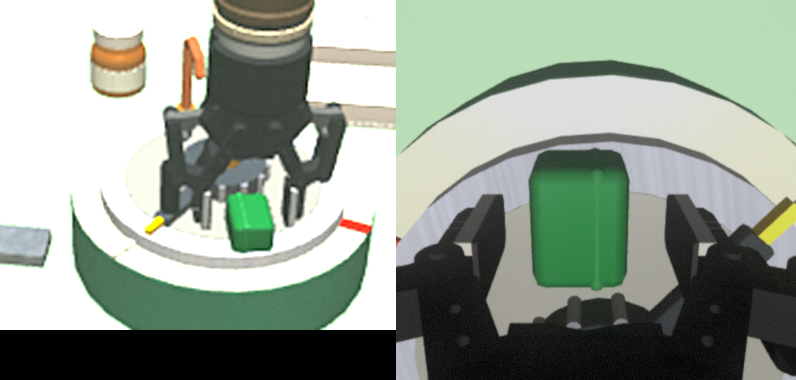

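The crop shows the left finger's knuckle resting on the grip post's top. I'll rise, narrow the opening, and shift outward along the stone's long side to clear it.

>>> arm_command --increments '[0,0,0,0,0,-0.04,0.7,0,0,0,0.008,0,0,0.57,0,0,0,0,0,0,0.57,0,0,0,0,0,0,0.57]'

```text
time_s: 5.6
tcp_pos: [0.5044, 0.0878, 0.2913]
orientation: [-3.139, -0.001, 1.885]
force: [0.5, 0.2, -0.9]
opening: 0.049
finger_force: 0.0
```

```bash
python3 - <<'E'
from h import *
to(.5045,.089,.104,18.5); o=get_obs(); print(o['force'],o['moment'])
m=camera_model('side');p,d=read_camera('side');P=cloud(np.array(m['intrinsics']),np.array(m['world_from_camera']),d)
m=(abs(P[...,2]-.14)<.004)&(np.hypot(P[...,0]-.572,P[...,1]-.083)<.03)&(d>0)
for r in tip_of('side','grip_top')[:1]: print(r)
E
```

```text
grasp [0.5039 0.0877 0.1366] yang 18.01 shift [0.0012 0.0013 0.0408] turn -0.0041 q [ 0.09  0.24  1.98 -0.    0.92 -0.23] open 0.049
[ 0.50383664  0.24593147 -0.90762777] [0.01041513 0.00689282 0.00774214]
```

>>> arm_command --increments '[0,0,-0.004,0.001,0,0.012,0.57,0,0,0,0,0,0.012,0.57,0,0,0,0,0,0.01,0.57,0,0,0,0,0,0.006,0.57,0,0,0,0,0,0,0.57,0,0,0,0,0,0,0.57]'

```text
time_s: 6.45
tcp_pos: [0.5052, 0.0885, 0.2609]
orientation: [3.141, 0.0, 1.893]
force: [1.1, 0.0, -0.0]
opening: 0.0488
finger_force: 0.0
```

```bash
python3 - <<'E'
from h import *
to(.5045,.089,.104,18.5); o=get_obs(); print(o['force'],o['moment'])
E
```

```text
grasp [0.5053 0.0885 0.1062] yang 18.47 shift [ 0.0009 -0.0007  0.0027] turn -0.0003 q [ 0.09  0.29  2.   -0.    0.86 -0.23] open 0.0488
[ 1.07595454  0.04796553 -0.01851257] [-0.06330751 -0.03307692  0.00525643]
```

>>> arm_command --increments '[0,0,0,0,0,0.003,0.57,0,0,0,0,0,0,0.3,0,0,0,0,0,0,0.2,0,0,0,0,0,0,0.2,0,0,0,0,0,0,0.2]' --grip_force 40

```text
time_s: 7.08
tcp_pos: [0.5051, 0.0885, 0.2585]
orientation: [3.141, 0.0, 1.893]
force: [0.6, 0.4, 1.3]
opening: 0.0333
finger_force: 41.2
```

The stone is gripped at 33 mm opening. I'll lift it and carry it to above the tray.

>>> arm_command --increments '[0,0,0,0,0,-0.01,0.2,0,0,0,0,0,-0.025,0.2,0,0,0,0,0,-0.04,0.2,0,0,0,0,0,-0.04,0.2,0,0,0,0,0,-0.04,0.2,0,0,0,0,0,-0.025,0.2,0,0,0,-0.015,-0.008,0,0.2,0,0,0,-0.035,-0.019,0,0.2,0,0,0,-0.035,-0.019,0,0.2,0,0,0,-0.035,-0.019,0,0.2,0,0,0,-0.035,-0.019,0,0.2,0,0,0,-0.035,-0.019,0,0.2,0,0,0,-0.035,-0.019,0,0.2,0,0,0,-0.035,-0.019,0,0.2,0,0,0,-0.035,-0.019,0,0.2,0,0,0,-0.035,-0.019,0,0.2,0,0,0,-0.035,-0.019,0,0.2,0,0,0,-0.035,-0.019,0,0.2,0,0,0,-0.02,-0.012,0,0.2]'

```text
time_s: 9.45
tcp_pos: [0.4363, -0.2896, 0.4007]
orientation: [-3.14, -0.002, 1.891]
force: [0.2, -0.3, -1.9]
opening: 0.0334
finger_force: 41.0
```

>>> arm_command --increments '[0,0,0.05,0,0,0,0.2,0,0,0.08,0,0,0,0.2,0,0,0.08,0,0,0,0.2,0,0,0.08,0,0,0,0.2,0,0,0.08,0,0,0,0.2,0,0,0.08,0,0,0,0.2,0,0,0.08,0,0,0,0.2,0,0,0.08,0,0,0,0.2,0,0,0.08,0,0,0,0.2,0,0,0.08,0,0,0,0.2,0,0,0.072,0,0,0,0.2,0,0,0,0,0,0,0.2,0,0,0,0,0,0,0.2]'

```text
time_s: 11.08
tcp_pos: [0.4374, -0.2881, 0.4018]
orientation: [-3.141, 0.001, 0.132]
force: [1.0, -0.7, -1.8]
opening: 0.0329
finger_force: 40.9
```

```bash
python3 - <<'E'
from h import *
p,d,K,T=snap('wrist','w4.png'); P=cloud(K,T,d)
hsv=cv2.cvtColor(p,cv2.COLOR_BGR2HSV)
R=np.hypot(P[...,0]-.48,P[...,1]+.282)
for n,z,t in [('rim',.03,.004),('floor',.005,.0025)]:
    m=(R<.13)&(abs(P[...,2]-z)<t)&(d>0)&(hsv[...,1]<45); Q=P[m]
    print(n,len(Q),cv2.minAreaRect((Q[:,:2]*1000).astype(np.float32)) if len(Q)>9 else 0)
m=(R<.08)&(abs(P[...,2]-.033)<.004)&(d>0)&(hsv[...,1]>50); Q=P[m]
print('pale',len(Q),cv2.minAreaRect((Q[:,:2]*1000).astype(np.float32)) if len(Q)>9 else 0)
to(.438,-.288,.03,-82.6)
for r in tip_of('wrist','tray_in')[:1]: print(r,world(K,T,d,*r['at'],.005))
E
```

```text
rim 6246 ((479.89117431640625, -275.8697204589844), (179.65269470214844, 120.38036346435547), 7.409710884094238)
floor 22238 ((493.09881591796875, -266.16162109375), (218.7853546142578, 184.7577362060547), 17.76155662536621)
pale 557 ((522.5036010742188, -269.235595703125), (32.47883987426758, 44.28547668457031), 86.11952209472656)
grasp [ 0.4374 -0.2881  0.2472] yang -82.47 shift [9.000e-04 2.000e-04 2.715e-01] turn 0.0011 q [-0.67  0.12  1.87  0.    1.15  0.77] open 0.0331
{'at': [311.7, 152.7], 'score': 0.93} [ 0.48211836 -0.27473039  0.005     ]
```

View pics/w4.png

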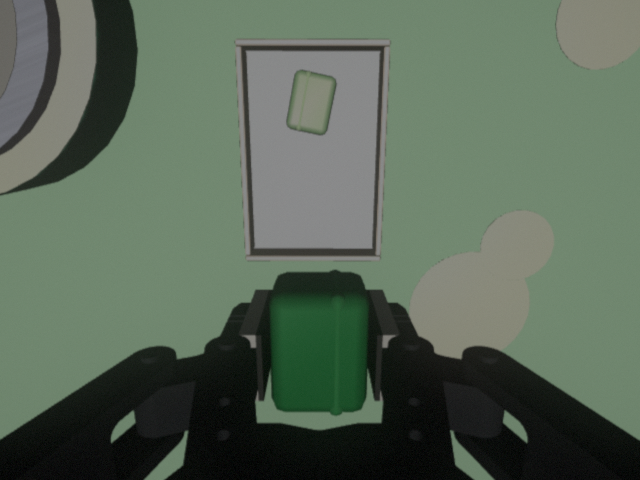

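The wrist view shows the stone square in the fingers at (318,340). The tray spans (237–390, 40–260), with the pale blank at (311,102) and the near half free. I'll lower to about 5 mm above the tray floor.

>>> arm_command --increments '[0,0,0,0.0094,-0.0083,0.02,0.2,0,0,0,0,0,0.04,0.2,0,0,0,0,0,0.05,0.2,0,0,0,0,0,0.05,0.2,0,0,0,0,0,0.045,0.2,0,0,0,0,0,0.03,0.2,0,0,0,0,0,0.02,0.2,0,0,0,0,0,0.0115,0.2,0,0,0,0,0,0,0.2,0,0,0,0,0,0,0.2]'

```text
time_s: 12.42
tcp_pos: [0.4448, -0.2811, 0.19]
orientation: [3.14, -0.002, 0.13]
force: [0.8, -0.8, -0.9]
opening: 0.0329
finger_force: 41.0
```

```bash
python3 - <<'E'
from h import *
to(.444,-.2805,.0288,-82.6); o=get_obs(); print(o['force'],o['moment'],o['orientation'])
E
```

```text
grasp [ 0.4451 -0.2813  0.0353] yang -82.57 shift [-0.0013 -0.0011  0.0081] turn 0.0003 q [-0.65  0.43  1.98  0.    0.72  0.79] open 0.0329
[ 0.78853514 -0.833895   -0.91286738] [ 0.01473591 -0.05834453  0.01662212] [ 3.14013585e+00 -1.51002132e-03  1.29690860e-01]
```

>>> arm_command --increments '[0,0,0,0,0,0.002,0.2,0,0,0,0,0,0.002,0.2,0,0,0,0,0,0.0015,0.2,0,0,0,0,0,0,0.2,0,0,0,0,0,0,0.2]'

```text
time_s: 13.05
tcp_pos: [0.4442, -0.2807, 0.1846]
orientation: [-3.142, 0.0, 0.13]
force: [-0.6, -0.2, -2.0]
opening: 0.0332
finger_force: 41.0
```

>>> arm_command --increments '[0,0,0,0,0,0.0013,0.2,0,0,0,0,0,0,0.2,0,0,0,0,0,0,0.2]'

```text
time_s: 13.42
tcp_pos: [0.4442, -0.2807, 0.1836]
orientation: [-3.142, 0.0, 0.13]
force: [0.1, -0.3, -2.3]
opening: 0.0331
finger_force: 41.0
```

>>> arm_command --increments '[0,0,0,0,0,0.0012,0.2,0,0,0,0,0,0,0.2,0,0,0,0,0,0,0.2]'

```text
time_s: 13.8
tcp_pos: [0.4443, -0.2808, 0.1834]
orientation: [-3.141, 0.0, 0.13]
force: [-1.8, 0.9, 6.0]
opening: 0.0336
finger_force: 41.8
```

Contact reads 6 N, so the stone is on the floor. I'll open the gripper gently and lift.

>>> arm_command --increments '[0,0,0,0,0,0,0.42,0,0,0,0,0,0,0.46,0,0,0,0,0,0,0.52,0,0,0,0,0,0,0.55,0,0,0,0,0,-0.01,0.55,0,0,0,0,0,-0.03,0.55,0,0,0,0,0,-0.05,0.55,0,0,0,0,0,-0.06,0.55,0,0,0,0,0,-0.06,0.55,0,0,0,0,0,-0.05,0.55,0,0,0,0,0,0,0.55]'

```text
time_s: 15.18
tcp_pos: [0.4455, -0.2816, 0.3957]
orientation: [3.135, -0.007, 0.13]
force: [1.1, 0.0, 0.3]
opening: 0.047
finger_force: 0.0
```

```bash
python3 - <<'E'
from h import *
p,d,K,T=snap('top','t5.png'); P=cloud(K,T,d); hsv=cv2.cvtColor(p,cv2.COLOR_BGR2HSV)
p2,d2,K2,T2=snap('side','s5.png'); 
a=cv2.resize(p2[190:310,270:450],None,fx=2.2,fy=2.2); b=snap('wrist','w5.png')[0][:,120:520]
a=cv2.copyMakeBorder(a,0,480-a.shape[0],0,0,cv2.BORDER_CONSTANT)
cv2.imwrite('pics/c5.png',np.hstack([a,b]))
to(.5,0,.2,0)
# geometry of machine from top camera
C=[]
for nm,z,rr in [('nut',.111,.02),('disc',.08,.1)]:
    m=(np.hypot(P[...,0]-.54,P[...,1]-.01)<.04)&(abs(P[...,2]-.111)<.004)&(d>0) if nm=='nut' else (np.hypot(P[...,0]-.54,P[...,1]-.01)<.14)&(abs(P[...,2]-.08)<.004)&(d>0)
    Q=P[m]; print(nm,len(Q),Q.mean(0).round(4),cv2.minEnclosingCircle((Q[:,:2]*1000).astype(np.float32)) if len(Q) else 0)
m=(np.hypot(P[...,0]-.54,P[...,1]-.01)<.16)&(d>0)&(P[...,2]>.055)&(P[...,2]<.1);Q=P[m]
print('drum',cv2.minEnclosingCircle((Q[:,:2]*1000).astype(np.float32)))
for c in ['top','side']:
    k,t=(K,T) if c=='top' else (K2,T2)
    for n,z in [('disc_centre',.08),('lock_mark',.069),('grip_top',.14),('pointer',.091)]:
        for r in tip_of(c,n)[:2]: print(c,n,round(r['score'],2),world(k,t,None,*r['at'],z).round(4))
E
```

```text
grasp [ 0.4435 -0.2802  0.2352] yang -82.58 shift [ 0.1153 -0.3381  0.0443] turn -0.6881 q [-0.65  0.13  1.88 -0.    1.13  0.79] open 0.0469
nut 138 [0.5419 0.0067 0.1112] ((541.9111938476562, 6.517440319061279), 13.550254821777344)
disc 6454 [0.5403 0.0057 0.0804] ((545.3941650390625, -2.1285722255706787), 113.99961853027344)
drum ((543.4389038085938, 3.1884243488311768), 133.0895538330078)
top disc_centre 0.55 [0.5395 0.009  0.08  ]
top lock_mark 0.62 [0.4247 0.0264 0.069 ]
top grip_top 0.98 [0.5726 0.0837 0.14  ]
top pointer 0.8 [0.5829 0.1092 0.091 ]
side disc_centre 0.58 [0.5399 0.0073 0.08  ]
side disc_centre 0.43 [0.5836 0.0926 0.08  ]
side lock_mark 0.8 [0.4217 0.0269 0.069 ]
side lock_mark 0.66 [ 0.4739 -0.1744  0.069 ]
side grip_top 0.92 [0.5678 0.0825 0.14  ]
side pointer 0.96 [0.5804 0.1135 0.091 ]
side pointer 0.72 [ 0.4643 -0.1405  0.091 ]
```

View pics/c5.png

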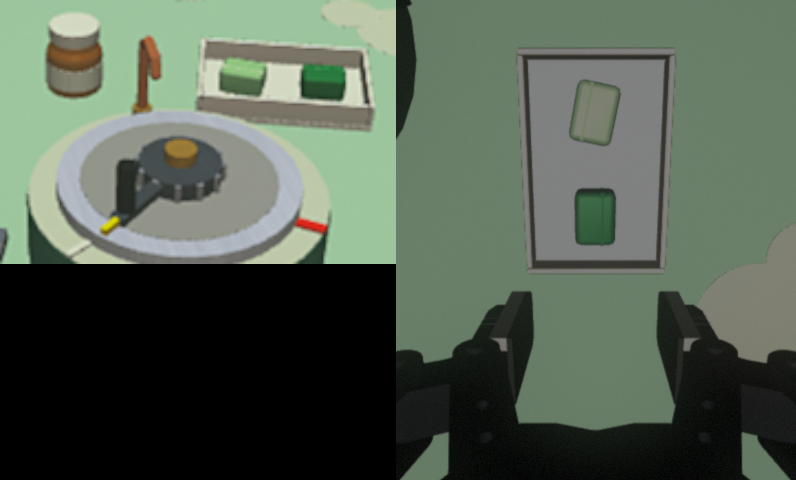

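The side crop shows the dark stone flat in the tray's free half at (323,80), and the pale stone is unmoved. In the wrist crop they are at (595,216) and (595,112). Now I go above the collar's grip with the fingers closing tangentially.

>>> arm_command --increments '[0,0,-0.0724,0,0,0,0.55,0,0,-0.0724,0,0,0,0.55,0,0,-0.0724,0,0,0,0.55,0,0,-0.0724,0,0,0,0.55,0,0,-0.0724,0,0,0,0.55,0,0,-0.0724,0,0,0,0.55,0,0,-0.0724,0,0,0,0.55,0,0,0,0.04,-0.0017,0,0.55,0,0,0,0.04,-0.0017,0,0.55,0,0,0,0.04,-0.0017,0,0.55,0,0,0,0.04,-0.0017,0,0.55,0,0,0,0.04,-0.0017,0,0.55,0,0,0,0.04,-0.0017,0,0.55,0,0,0,0.04,-0.0017,0,0.55,0,0,0,0.04,-0.0017,0,0.55,0,0,0,0.04,-0.0017,0,0.55,0,0,0,0.04,-0.0017,0,0.55,0,0,0,0.04,-0.0017,0,0.55,0,0,0,0.04,-0.0017,0,0.55,0,0,0,0,0,0,0.55]'

```text
time_s: 18.23
tcp_pos: [0.5719, 0.0838, 0.3904]
orientation: [-3.141, -0.0, 1.194]
force: [-1.7, -0.4, -0.3]
opening: 0.0468
finger_force: 0.0
```

```bash
python3 - <<'E'
from h import *
p,d,K,T=snap('wrist','w6.png'); P=cloud(K,T,d)
D=np.hypot(P[...,0]-.571,P[...,1]-.083)
for z,t in [(.14,.003)]:
    m=(D<.03)&(abs(P[...,2]-z)<t)&(d>0); Q=P[m]; print('grip',len(Q),Q.mean(0).round(4),(np.array([Q.min(0),Q.max(0)])).round(4).tolist() if len(Q) else 0)
m=(np.hypot(P[...,0]-.541,P[...,1]-.007)<.04)&(abs(P[...,2]-.111)<.003)&(d>0);Q=P[m]
print('nut',len(Q),cv2.minEnclosingCircle((Q[:,:2]*1000).astype(np.float32)) if len(Q) else 0)
for n,z in [('disc_centre',.08),('lock_mark',.069),('grip_top',.14),('pointer',.091)]:
    for r in tip_of('wrist',n)[:1]: print(n,r,world(K,T,d,*r['at'],z).round(4))
to(.571,.083,.118,-21.8)
E
```

```text
grip 557 [0.5719 0.0824 0.1393] [[0.5639, 0.0748, 0.1371], [0.5793, 0.0897, 0.1415]]
nut 1149 ((541.1065673828125, 8.343222618103027), 14.06826114654541)
disc_centre {'at': [315.2, 325.0], 'score': 0.76} [0.5414 0.0123 0.08  ]
lock_mark {'at': [172.1, 344.8], 'score': 0.58} [0.4262 0.033  0.069 ]
grip_top {'at': [320.2, 255.5], 'score': 0.62} [0.5723 0.0808 0.14  ]
pointer {'at': [319.4, 186.6], 'score': 0.64} [0.5837 0.1106 0.091 ]
grasp [0.5711 0.0811 0.2358] yang -21.81 shift [ 0.0023 -0.001   0.1472] turn -0.0001 q [ 0.07  0.23  1.76 -0.    1.15  0.45] open 0.0469
```

View pics/w6.png

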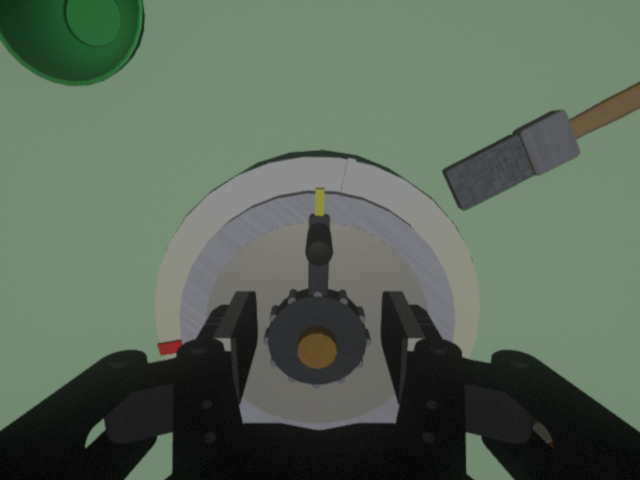

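The wrist view shows the grip at (320,250) centred between the fingers, the pointer at (320,195), the white mark at (346,172) and the red mark at (170,347). I descend and grasp.

>>> arm_command --increments '[0,0,0,0.001,-0.0005,0.03,0.55,0,0,0,0,0,0.04,0.55,0,0,0,0,0,0.035,0.55,0,0,0,0,0,0.025,0.55,0,0,0,0,0,0.013,0.55,0,0,0,0,0,0.003,0.55,0,0,0,0,0,0,0.3,0,0,0,0,0,0,0.05,0,0,0,0,0,0,0,0,0,0,0,0,0,0,0,0,0,0,0,0,0]' --grip_force 25

```text
time_s: 19.85
tcp_pos: [0.5719, 0.083, 0.2749]
orientation: [3.14, -0.001, 1.191]
force: [-0.1, -0.8, 5.3]
opening: 0.0153
finger_force: 24.9
```

```bash
python3 - <<'E'
from h import *
to(.5715,.0825,.118,-22.3); o=get_obs(); print(o['force'])
for c in ['top','side']:
    p,d,K,T=snap(c,c+'7.png'); hsv=cv2.cvtColor(p,cv2.COLOR_BGR2HSV)
    P=cloud(K,T,d)
    red=((hsv[...,0]<8)|(hsv[...,0]>174))&(hsv[...,1]>140)&(np.hypot(P[...,0]-.4235,P[...,1]-.027)<.03)
    v,u=np.nonzero(red)
    if len(u): w=world(K,T,d,u.mean(),v.mean(),.069); e=w[:2]-[.541,.008]; print(c,'red',len(u),w.round(4),np.hypot(*e).round(4),np.degrees(np.arctan2(e[1],e[0])).round(2))
p=cv2.imread('pics/w6.png'); 
E
```

```text
grasp [0.5721 0.083  0.1202] yang -21.75 shift [-0.0008 -0.0005  0.0028] turn 0.0046 q [ 0.07  0.37  1.84 -0.    0.93  0.45] open 0.0153
[-0.14355326 -0.75800885  5.26633771]
side red 52 [0.4228 0.0318 0.069 ] 0.1206 168.6
```

>>> arm_command --increments '[0,0,0,0,0,-0.004,0,0,0,-0.0208,-0.0001,-0.0044,0,0,0,0,-0.0417,-0.0004,-0.0088,0,0,0,0,-0.0417,-0.0004,-0.0088,0,0,0,0,-0.0417,-0.0004,-0.0088,0,0,0,0,-0.0417,-0.0004,-0.0088,0,0,0,0,-0.0417,-0.0004,-0.0088,0,0]'

```text
time_s: 20.82
tcp_pos: [0.5328, 0.0887, 0.2752]
orientation: [3.142, -0.001, 1.675]
force: [4.3, 2.9, -10.3]
opening: 0.0153
finger_force: 25.5
```

```bash
python3 - <<'E'
from h import *
a=np.radians(67.7+27.5); to(.541+.0805*np.cos(a),.008+.0805*np.sin(a),.123,-22.3+27.5); o=get_obs(); print(o['force'],o['moment'],o['finger_force'])
E
```

```text
grasp [0.5328 0.0889 0.1205] yang 5.95 shift [-0.0011  0.0011 -0.0032] turn 0.0062 q [ 0.08  0.31  1.93  0.    0.9  -0.02] open 0.0153
[  4.28231714   2.94124768 -10.26850437] [ 0.37407117 -0.72235165  0.09679422] 25.52536815404892
```

>>> arm_command --increments '[0,0,-0.0208,-0.0004,-0.0044,0.002,0,0,0,-0.0417,-0.0004,-0.0088,0,0,0,0,-0.0417,-0.0004,-0.0088,0,0,0,0,-0.0417,-0.0004,-0.0088,0,0,0,0,-0.0417,-0.0004,-0.0088,0,0,0,0,-0.0417,-0.0004,-0.0088,0,0,0,0,-0.0417,-0.0004,-0.0088,0,0,0,0,-0.0417,-0.0004,-0.0088,0,0,0,0,-0.0417,-0.0004,-0.0088,0,0,0,0,-0.0417,-0.0004,-0.0088,0,0,0,0,-0.0417,-0.0004,-0.0088,0,0,0,0,-0.0417,-0.0004,-0.0088,0,0,0,0,-0.0417,-0.0004,-0.0088,0,0,0,0,0,0,0,0,0,0,0,0,0,0,0,0,0]'

```text
invalid input
```

```bash
cat > m.py <<'E'
from h import *
C=np.array([.541,.008])
def ang(w): e=w[:2]-C; return np.hypot(*e).round(4),np.degrees(np.arctan2(e[1],e[0])).round(2)%360
o=get_obs(); print('F',o['force'].round(1)); to(.45,.03,.123,80)
R=np.array(o['tcp_pos']); print('grip by arm',ang(R))
import sys
for c in ['top','side','wrist']:
    p,d,K,T=snap(c,c+sys.argv[1]+'.png'); hsv=cv2.cvtColor(p,cv2.COLOR_BGR2HSV); P=cloud(K,T,d)
    rad=np.hypot(P[...,0]-C[0],P[...,1]-C[1]); ok=(rad<.14)&(rad>.08)&(P[...,0]<.52)&(P[...,2]<.11)
    for n,h0,h1,z in [('red',-6,8,.069),('yel',22,36,.093)]:
        h=hsv[...,0].astype(int); h=np.where(h>90,h-180,h)
        m=ok&(h>=h0)&(h<=h1)&(hsv[...,1]>140)&(hsv[...,2]>50)
        v,u=np.nonzero(m)
        if len(u): w=world(K,T,d,u.mean(),v.mean(),z); print(c,n,len(u),'px',u.mean().round(1),v.mean().round(1),w.round(4),ang(w))
    for n,z in [('pointer',.091),('lock_mark',.069)]:
        for r in tip_of(c,n)[:1]: w=world(K,T,d,*r['at'],z); print(c,n,round(r['score'],2),ang(w))
E
python3 m.py 8
```

```text
F [  4.3   2.9 -10.3]
grasp [0.5328 0.0889 0.1205] yang 5.95 shift [-0.0625 -0.1105 -0.0032] turn -0.6171 q [ 0.08  0.31  1.93  0.    0.9  -0.02] open 0.0153
grip by arm (np.float64(0.0812), np.float64(95.81))
top red 21 px 296.8 325.8 [0.4306 0.0288 0.069 ] (np.float64(0.1124), np.float64(169.34))
top lock_mark 0.59 (np.float64(0.1121), np.float64(171.3))
side red 54 px 411.1 292.1 [0.4227 0.0317 0.069 ] (np.float64(0.1206), np.float64(168.68))
side pointer 0.72 (np.float64(0.1048), np.float64(95.68))
side lock_mark 0.57 (np.float64(0.12), np.float64(170.52))
wrist red 758 px 89.1 367.6 [0.4249 0.0325 0.069 ] (np.float64(0.1186), np.float64(168.06))
wrist pointer 0.9 (np.float64(0.112), np.float64(95.89))
wrist lock_mark 0.61 (np.float64(0.1168), np.float64(167.85))
```

A row had a stray number, so nothing moved. I resend the move with the rows counted.

>>> arm_command --increments '[0,0,-0.0208,-0.0004,-0.0044,0.002,0,0,0,-0.0417,-0.0004,-0.0088,0,0,0,0,-0.0417,-0.0004,-0.0088,0,0,0,0,-0.0417,-0.0004,-0.0088,0,0,0,0,-0.0417,-0.0004,-0.0088,0,0,0,0,-0.0417,-0.0004,-0.0088,0,0,0,0,-0.0417,-0.0004,-0.0088,0,0,0,0,-0.0417,-0.0004,-0.0088,0,0,0,0,-0.0417,-0.0004,-0.0088,0,0,0,0,-0.0417,-0.0004,-0.0088,0,0,0,0,-0.0417,-0.0004,-0.0088,0,0,0,0,-0.0417,-0.0004,-0.0088,0,0,0,0,-0.0417,-0.0004,-0.0088,0,0,0,0,0,0,0,0,0]'

```text
time_s: 23.02
tcp_pos: [0.4655, 0.0372, 0.2751]
orientation: [-3.14, -0.004, 2.761]
force: [-2.4, 2.9, -5.1]
opening: 0.0152
finger_force: 26.0
```

```bash
python3 m.py 9
```

```text
F [-2.4  2.9 -5.1]
grasp [0.4648 0.0372 0.1204] yang 68.22 shift [ 0.0139 -0.0153 -0.0031] turn -0.0982 q [-0.01  0.18  2.09 -0.    0.87 -1.2 ] open 0.0152
grip by arm (np.float64(0.081), np.float64(158.84))
side red 54 px 411.1 292.1 [0.4227 0.0317 0.069 ] (np.float64(0.1206), np.float64(168.68))
side yel 40 px 399.6 284.4 [0.4443 0.0461 0.093 ] (np.float64(0.1039), np.float64(158.47))
side pointer 0.73 (np.float64(0.1134), np.float64(157.68))
side lock_mark 0.81 (np.float64(0.1166), np.float64(171.66))
wrist red 1187 px 270.6 205.3 [0.4257 0.0317 0.069 ] (np.float64(0.1177), np.float64(168.39))
wrist yel 587 px 318.2 255.1 [0.4475 0.0455 0.093 ] (np.float64(0.1007), np.float64(158.15))
wrist pointer 0.96 (np.float64(0.1108), np.float64(158.36))
wrist lock_mark 0.88 (np.float64(0.1181), np.float64(168.73))
```

The pointer needs another 10.2°.

>>> arm_command --increments '[0,0,-0.0285,-0.0002,-0.006,0,0,0,0,-0.0285,-0.0002,-0.006,0,0,0,0,-0.0285,-0.0002,-0.006,0,0,0,0,0,0,0,0,0,0,0,0,0,0,0,0]'

```text
time_s: 24.1
tcp_pos: [0.4616, 0.0237, 0.2751]
orientation: [-3.141, -0.004, 2.941]
force: [-4.5, 2.9, -2.8]
opening: 0.0152
finger_force: 26.1
```

```bash
python3 m.py 10
```

```text
F [-4.5  2.9 -2.8]
grasp [0.461  0.0238 0.1204] yang 78.51 shift [ 0.0151  0.0049 -0.0032] turn -0.0124 q [-0.04  0.18  2.1   0.    0.87 -1.41] open 0.0152
grip by arm (np.float64(0.0809), np.float64(168.78))
side red 52 px 411.0 292.1 [0.4228 0.0316 0.069 ] (np.float64(0.1205), np.float64(168.7))
side yel 40 px 403.2 279.4 [0.4395 0.0298 0.093 ] (np.float64(0.1038), np.float64(167.9))
side pointer 0.87 (np.float64(0.1079), np.float64(172.73))
side lock_mark 0.63 (np.float64(0.119), np.float64(169.54))
wrist red 1170 px 317.4 200.9 [0.4258 0.0315 0.069 ] (np.float64(0.1175), np.float64(168.47))
wrist yel 588 px 318.3 255.0 [0.4426 0.0285 0.093 ] (np.float64(0.1005), np.float64(168.25))
wrist pointer 0.92 (np.float64(0.1103), np.float64(168.31))
wrist lock_mark 0.85 (np.float64(0.1192), np.float64(169.08))
```

The pointer is on the mark to within 0.5°. I release and rise straight up.

>>> arm_command --increments '[0,0,0,0,0,0,0.25,0,0,0,0,0,0,0.4,0,0,0,0,0,0,0.5,0,0,0,0,0,0,0.5,0,0,0,0,0,-0.02,0.5,0,0,0,0,0,-0.04,0.5,0,0,0,0,0,-0.05,0.5,0,0,0,0,0,-0.05,0.5,0,0,0,0,0,-0.03,0.5,0,0,0,0,0,0,0.5]'

```text
time_s: 25.8
tcp_pos: [0.4633, 0.0235, 0.4308]
orientation: [3.141, 0.007, 2.942]
force: [0.5, 0.0, -0.0]
opening: 0.0427
finger_force: 0.0
```

```bash
python3 m.py 11; python3 - <<'E'
import cv2,numpy as np
a=cv2.resize(cv2.imread('pics/side11.png')[190:330,270:450],None,fx=2.2,fy=2.2); b=cv2.imread('pics/wrist11.png')[:,120:520]
a=cv2.copyMakeBorder(a,0,480-a.shape[0],0,0,cv2.BORDER_CONSTANT)
cv2.imwrite('pics/c11.png',np.hstack([a,b]))
E
```

```text
F [ 0.5  0.  -0. ]
grasp [0.4644 0.0235 0.2761] yang 78.56 shift [0.0206 0.0043 0.1913] turn -0.012 q [-0.04 -0.04  1.97 -0.    1.2  -1.41] open 0.0427
grip by arm (np.float64(0.0792), np.float64(168.71))
top pointer 0.33 (np.float64(0.0037), np.float64(2.31))
top lock_mark 0.63 (np.float64(0.2798), np.float64(256.55))
side red 54 px 411.1 292.1 [0.4227 0.0317 0.069 ] (np.float64(0.1206), np.float64(168.68))
side yel 40 px 403.2 279.4 [0.4395 0.0298 0.093 ] (np.float64(0.1038), np.float64(167.9))
side lock_mark 0.82 (np.float64(0.1198), np.float64(170.48))
wrist red 282 px 318.4 165.6 [0.4258 0.0319 0.069 ] (np.float64(0.1177), np.float64(168.27))
wrist yel 102 px 318.9 192.6 [0.4432 0.0287 0.093 ] (np.float64(0.1), np.float64(168.03))
wrist lock_mark 0.65 (np.float64(0.1178), np.float64(168.79))
```

View pics/c11.png

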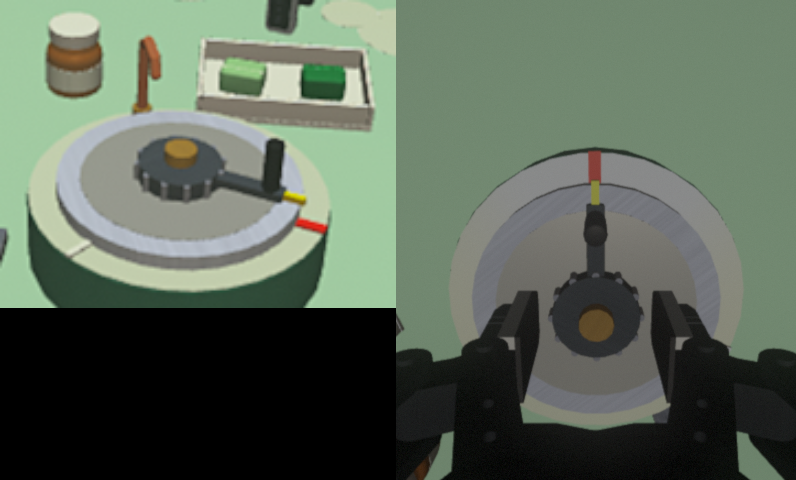

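The pointer (595,192) lines up with the red mark (595,166), both blanks lie in the tray, and the gripper is clear of everything. I'm handing in the job.

```bash
python3 -c "
from bench import *
print(close_job())"
```

```text
the job is handed in; nothing more can be done
None
```

The job is handed in at about 26 s of robot time: the dark blank lies flat in the tray's free half, the collar's pointer is on the red mark to within about 1°, and the gripper has let go and is clear; on the first descent a finger knuckle rested briefly on the grip post at about 5 N.

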